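# Let the hand lift down to bench level on its ratchet

### The job

Let the hand lift down until its loaded deck is level with the bench top and hangs on its ratchet there: swing the catch bar aside off the pawl's nose, feel for the thumb button on the pawl's tail and press it just far enough to lift the pawl clear, hold it while the drum turns back, and let the pawl drop into the tooth that holds the deck flush with the bench. Then swing the catch bar fully back over the nose. Never bear on the pawl with more than 15 N, as happens when it is forced against its keeper pin or the catch, and leave the things on the bench alone.

Things in the scene. Friction and masses are not known exactly. Their poses are not given: they have to be found in the camera images.
- lift: Floor-standing hand lift parked at the bench's far edge. Origin: at bench-top height (z = 0), on the line of the drum shaft, on the outer face of its grey winch plate. x points away from the robot along the shaft, y left, z up; figures below are in this frame, mm. The mast behind the plate reaches z 104; the loaded deck, 300 by 320, lies on the right (y -130 to -450).
- wheel_centre (a point): Centre of the steel ratchet wheel, at (54, 0, 50) in the lift frame: 110 mm across, x 48 to 60, 10 teeth 12 mm deep. Behind it on the shaft the brake drum, 88 mm across; in front a square stub 14 mm wide, to x 97, for the crank (taken off). With the pawl clear, drum and wheel run back by themselves, braked, and the deck sinks at 5 to 12 mm/s.
- pawl_pivot (a point): Pivot of the dark steel pawl, at (54, 85, 95.5). The pawl lies crosswise (x 46 to 62): nose at y 0 on top of the wheel, tail on the left, at y 165 a round steel thumb button on a threaded stud. Let go, the sprung nose drops, slides down a tooth's back and holds at the next notch.
- keeper_pin (a point): Underside of the keeper pin, the hard stop above the pawl's nose, at (54, 3, 111). Pressing the thumb button down lifts the nose: it slips off the loaded tooth after 7 to 9 mm, is clear of all teeth at 10 to 11 mm and meets this pin at 12 to 13 mm. It takes some 4 to 10 N while loaded, 2 to 4 N once clear; more means that the pawl is on the pin or the catch is over the nose.
- button_middle (a point): Where the centre of the thumb button's top is, pawl at rest, with its stud screwed half-way: (54, 165, 109.5). Button 30 mm across, 6 mm thick. The stud is screwed in or out to suit the hand, so the real button rests up to 10 mm higher or lower than this point (fixed to the lift): find it by touch. Nothing stands over it or within 50 mm beside it.
- catch_peg (a point): Top of the upright finger peg on the catch bar, 12 mm thick, free from z 107 to 140.5; it moves with the bar, at (54, -32, 140.5) with the catch on. Round it all is free above z 114 but for the keeper pin's top (z 119, y -4 to 10, x 0 to 67), the bar itself and, right of y -150, the load on the deck (up to 0.15 m over the deck).
- catch (a joint): Angle of the catch, rad: a flat steel bar 16 mm wide, 94 mm long, turning on an upright pin at (54, -78), the peg 46 mm from the pin. 0: on, pointing to +y, its end 4 mm over the nose, the pawl locked. It swings out to +x to a stop at 1.1; the nose is free from 0.3. Stays where it is left; about 1 N sideways on the peg moves it.
- deck (a joint): Height of the deck's top over the bench top, m: 0 is level, positive above. Notches are 12.6 mm of deck travel apart and one of them holds the deck level (within 1 mm). At the start it hangs on the pawl three to five notches up (38, 50 or 63 mm).
- drum (a joint): Angle of the drum, rad: 50 per metre of deck height (20 mm pinion), 0 with the deck level; it falls as the drum turns back. One tooth is 0.63 rad.
- crank: The lift's crank, taken off and lying on the bench: flat steel arm 190 mm long with an upright black grip 115 mm high. Origin at the middle of the underside. Leave alone.
- saucepan: White enamel pan, 110 mm across, 75 mm high, on the bench. Origin at the centre of its underside. Leave alone.
- carton: Small carton 120 by 90 by 60 mm on the bench. Origin at the centre of its underside. Leave alone.

How it is judged (in metres and radians):
On the way, in this order (a step that is already met when the one before it is completed fails the run):
1. the catch is swung aside off the nose (value of joint catch above 0.25 rad), for 0.1 s.
2. the pawl is held lifted by its tail and the drum turns back (contact force between the fingers and pawl above 0.5 N and velocity of joint drum below -0.15 rad/s), for 0.3 s.
At the end, for the whole second after the job is handed in: The deck hangs level with the bench top within 5 mm, at rest on the pawl seated in the wheel, and the catch bar lies over the nose again (within 0.1 rad) (value of joint deck between -0.005 and 0.005 m and contact force between pawl and drum above 2 N and value of joint catch below 0.1 rad); the robot touches nothing.
It fails at once if the pawl is borne on with more than 15 N (contact force between any of the fingers, the arm and pawl above 15 N).
It fails at once if the crank on the bench is disturbed (distance of crank from where it was at the start of the episode above 0.03 m).
It fails at once if the saucepan is disturbed (distance of saucepan from where it was at the start of the episode above 0.03 m).
It fails at once if the carton is disturbed (distance of carton from where it was at the start of the episode above 0.03 m).
It also fails if it takes over 72 s, if anything falls off the work surface, if the arm or the gripper's body presses on something with over 40 N, if the wrist force passes 120 N, or if a joint passes its speed limit or range.

### The arm

A 6-joint arm with a two-finger parallel gripper is mounted at the origin on the work surface. World frame = base frame: x ahead of the robot, y to its left, z up, the work surface at z = 0. Lengths are in mm, angles in rad, forces in N, time in s.
With the tool pointing down it reaches from about 350 to 775 mm from the base axis. Payload 7.3 kg.
Tool frame: the origin (TCP) lies on the centre line of the jaws, within the pads' length; the fingertips stand bot.tip_reach ahead of it and the grasp point (between the pads) lies 6 mm ahead of it (bot.tip_reach is the distance from the TCP to the fingertips, in mm); z points along the fingers, y is the direction in which the jaws open and shut (so a half turn about z gives the same grasp; the last joint's range is limited). The gripper opens to 92 mm and grips with 3 to 60 N. Pads are 19 mm wide; open, the fingers measure 130 mm over their backs; the gripper's body (75 mm by 190 mm) begins 47 mm behind the grasp point.
Start: joints at [-0.146, 0.342, 1.524, -0, 1.275, -0.146], TCP at [525.017, 0.02, 251.741] pointing down, gripper open.
Joint ranges: [-2.53, 2.53], [-0.77, 2.02], [0.04, 2.7], [-1, 4.14], [0.28, 2.66], [-3.11, 3.11]. Speed limits (rad/s): [2.57, 2.57, 3.14, 3.14, 3.14, 3.14].

### API

Orientations are given as [roll, pitch, yaw] about the fixed x, y, z axes, in that order (R = Rz(yaw) Ry(pitch) Rx(roll)).
In Python, from plant import bot gives the robot as it stands.
- The arm moves only by the tool step_arm, never from a script. Its argument "deltas" is a list of rows, each a list of 6 numbers: the shift along the tool's x, y, z in mm, then the turn, a rotation vector about the tool's x, y, z in rad. A call has 1 to 5 rows; each row is the pose to reach, as a shift and turn from the pose commanded when the call began, along the tool's axes at that moment; what a row does not reach only later rows make up. A row lasts 1/12 s, in which the tool goes at most 41.7 mm and 7.16 degrees, less where a joint would pass 70% of its speed; a pose out of reach is approached as far as the arm can. A call with a gripper value outside its range is refused whole. "fingers" is the finger opening in mm, from 0 to 91.8, set as the call begins (left out, the last holds). The fingers move at their own pace and stop on an object; the grip force is fixed at half the most. Time passes only in rows, so rows that repeat a pose let the fingers close. It gives the time, the measured TCP pose, the force and the opening at its end, in the units of the state.
- bot.get_obs(): the state, without advancing time (a new reading comes with each control period).
- bot.capture(name): name is "scene" or "side" or "wrist"; returns a dict with "color" (400x640x3 uint8, red, green, blue), "fx", "fy", "cx", "cy" (pixels), "k1" (the pictures are not rectified: a ray, as slopes to the right and down, at radius r is drawn at 1 + k1 r^2 times it, then the intrinsics apply), "R" (3x3) and "t" (3): a world point X has camera coordinates R X + t. Camera axes: x right, y down, z forward; pixel columns grow to the right and rows downward; lengths in mm; the calibration is good to about 2 mm. A picture is of the moment at which its call begins. There is no depth.
- bot.close_job(): hands the job in, once; it reports no verdict.
Trained networks look in a picture, given as the dict that the camera call returned (one of the last four; its "shot" number tells which), for a name from the list of things; names that differ only in an ending like _2 or _b are one class to them, and where a whole thing is asked for, a point or a joint stands for the part that bears it (a point fixed in the world has none). Each returns a list of dicts, best first, with "p" (0 to 1); they miss things now and then, are a little off and sometimes report something else, mostly with a low value. They report only what shows in the picture. A call takes as long as a camera call.
- bot.boxes_of(query, picture): "rect" ([centre column, centre row, width, height] in pixels, round what is visible of it).
The state is a dict: "time": time; "joint_positions": joint angles; "dq": joint speeds; "tau": joint torques, N m; "tool_pos": TCP position; "tcp_rot": TCP orientation; "contact_force": force on the tool from outside, world axes, zero at the start; "moment": the same for the moment, N m; "grip_width": finger opening in mm.
Only numpy, scipy, OpenCV 4.12 (cv2) and the standard library are available. Lean on these libraries where they do the work, as an engineer would, in place of code of your own. Each camera call takes 0.05 s, during which the arm holds its last target. There are 200 camera calls.

## Working session

There is one attempt and no reset: what is moved stays moved. The work goes in short steps, Python scripts to look and compute and a tool call to move; the robot and the scene stay as the last step left them, time stands still between calls to the robot, and variables do not carry over. Pictures are saved under pics/ and viewed, about 8 in all and at most 12, crops included, and the job is handed in when it is done.

Besides the shell and the picture viewer there is one more tool, called after "Call:" as name(argument=value, ...) on one line, values as JSON. step_arm: Moves the arm, as the interface text tells. Its arguments: {"type":"object","properties":{"deltas":{"type":"array"},"fingers":{"type":"number"}},"required":["deltas"]}

```bash
mkdir -p pics; ls
cat > h.py <<'E'
from plant import bot
import numpy as np, cv2
def save(c,n): cv2.imwrite('pics/'+n+'.png',c['color'][:,:,::-1])
E
python3 - <<'E'
from h import *
print(bot.tip_reach, bot.get_obs())
for n in ['scene','side','wrist']:
    c=bot.capture(n); save(c,n+'0'); print(n,c['fx'],c['fy'],c['cx'],c['cy'],c['k1'],c['R'].tolist(),c['t'])
    for q in ['lift','wheel_centre','catch','catch_peg','pawl_pivot','button_middle','deck','crank','saucepan','carton']:
        print(q,[(np.round(b['rect']).tolist(),round(b['p'],2)) for b in bot.boxes_of(q,c)[:2]])
cv2.imwrite('pics/both.png',np.vstack([cv2.imread('pics/scene0.png')]))
E
```

```text
pics
25.0 {'time': 0.0, 'joint_positions': array([-1.45966358e-01,  3.42721416e-01,  1.52503923e+00, -2.98350500e-05,
        1.27537336e+00, -1.46006904e-01]), 'dq': array([-0.00218921,  0.00106665,  0.00055979, -0.00067266, -0.0003249 ,
        0.00026466]), 'tau': array([ 7.61924657e-04, -4.31245601e+01, -2.44219762e+01,  7.17750052e-02,
        5.59406646e-02, -1.04314388e-04]), 'tool_pos': array([5.24626884e+02, 8.63176543e-02, 2.51037852e+02]), 'tcp_rot': array([-3.14006355e+00, -1.96023311e-04,  1.57084543e+00]), 'contact_force': array([-0.49751447, -0.14886424,  0.26335888]), 'moment': array([-0.02003293, -0.01064554, -0.0335088 ]), 'grip_width': 91.76841448604088}
scene 411.4058376982089 411.4058376982089 309.17026387744386 202.14762903014065 -0.06288777573642204 [[-0.687038673046578, 0.7265967392110231, -0.0059194853075270676], [0.6063953462055399, 0.5688550196957572, -0.5555975617901888], [-0.4003280477791441, -0.38530655994266194, -0.8314302791133427]] [ 292.19372477 -235.3870874  1456.52474783]
lift [([222.0, 242.0, 226.0, 266.0], 0.57)]
wheel_centre [([222.0, 241.0, 228
[... 1425 characters left out ...]
130358113828303 [[0.9999993675905529, -0.0010691796227471323, 0.0003488171867577707], [-0.0011241482348770646, -0.9594523507194079, 0.28186862718250405], [3.3305277330817796e-05, -0.281868841048346, -0.9594529458690624]] [-526.02359218  -35.22911764  390.00250514]
lift [([364.0, 222.0, 227.0, 250.0], 0.73)]
wheel_centre [([362.0, 223.0, 221.0, 256.0], 0.71)]
catch [([439.0, 332.0, 23.0, 29.0], 0.84)]
catch_peg [([438.0, 334.0, 25.0, 32.0], 0.88)]
pawl_pivot [([362.0, 223.0, 230.0, 256.0], 0.72)]
button_middle [([363.0, 224.0, 226.0, 252.0], 0.85)]
deck [([381.0, 253.0, 92.0, 193.0], 0.81)]
crank []
saucepan []
carton [([380.0, 252.0, 92.0, 192.0], 0.64), ([361.0, 226.0, 223.0, 253.0], 0.56)]
```

View pics/side0.png

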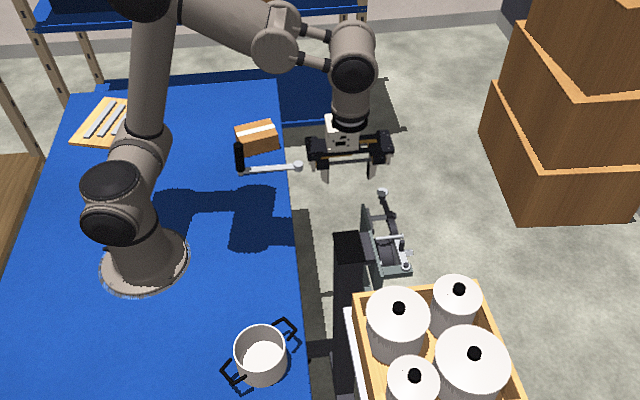

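View pics/wrist0.png

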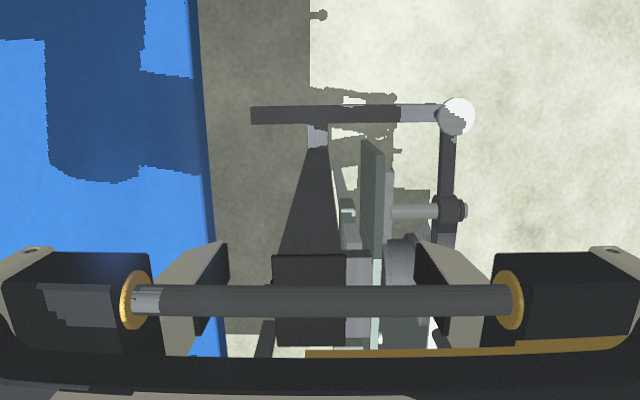

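View pics/scene0.png

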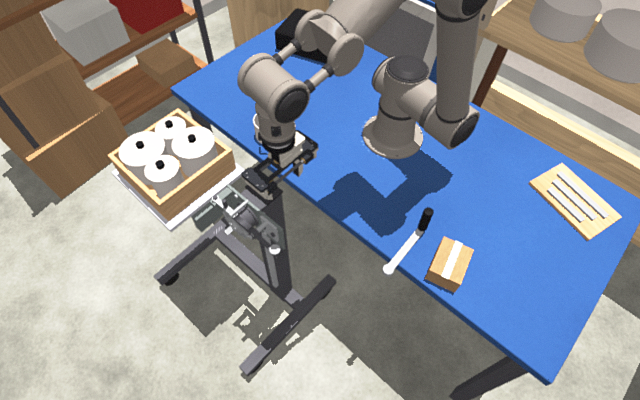

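The side view shows the button at about (382,191) and the peg near (403,254). The wrist view shows the button at (457,117), with the pivot nut near (455,210). I'll zoom in.

Run:
```python
import cv2
a=cv2.imread('pics/side0.png')[175:290,325:430]; b=cv2.imread('pics/wrist0.png')[80:360,320:490]
a=cv2.resize(a,None,fx=5,fy=5,interpolation=2)[:575]
b=cv2.resize(b,(275,453),interpolation=2); 
import numpy as np
o=np.zeros((575,800,3),np.uint8); o[:,:525]=a; o[:453,525:800]=b
cv2.imwrite('pics/z1.png',o)
```

```text
(no output)
```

View pics/z1.png

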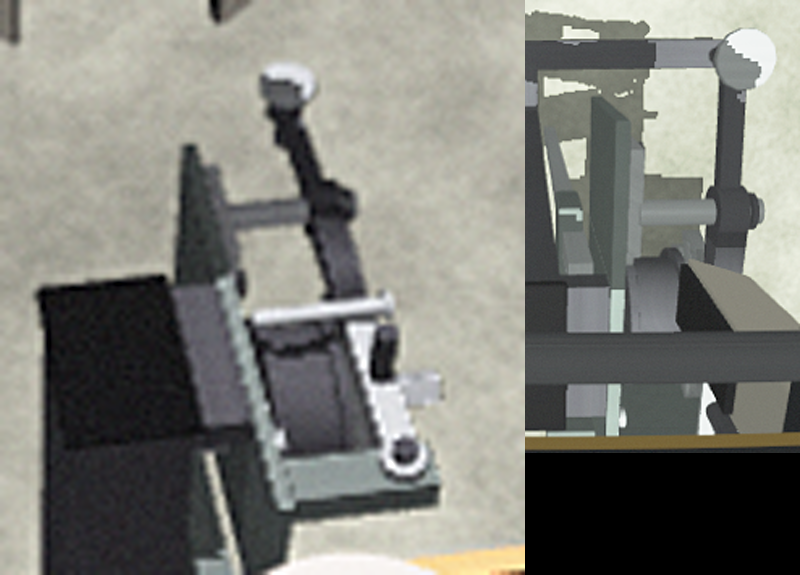

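```bash
cat >> h.py <<'E'
def proj(c,X):
    p=c['R']@X+c['t']; s=p[:2]/p[2]; s=s*(1+c['k1']*(s@s)); return s*c['fx']+[c['cx'],c['cy']]
def lift(q,P):
    c,s=np.cos(q[2]),np.sin(q[2]); return np.array([q[0]+c*P[0]-s*P[1],q[1]+s*P[0]+c*P[1],P[2]])
E
python3 - <<'E'
from h import *
from scipy.optimize import least_squares
S,W=bot.capture('side'),bot.capture('wrist')
B='b'
obs=[(S,B,(383,191.3)),(W,B,(457,117)),(S,(54,-32,140.5),(402.2,240.8)),(S,(67,3,115),(403,235.6)),(W,(54,85,104),(448,209.8))]
def f(q):
    r=[]
    for c,P,uv in obs:
        P=(54,165,109.5+q[3]) if P=='b' else P
        r+=list(proj(c,lift(q,P))-uv)
    return r
s=least_squares(f,[650,0,0,0]); print(s.x.round(3)); print(np.array(f(s.x)).reshape(-1,2).round(1))
for P in [(54,-32,140.5),(54,165,109.5)]: print(lift(s.x,P).round(1))
E
```

```text
[ 5.80449e+02 -1.00919e+02  1.80000e-02 -2.38700e+00]
[[-0.8 -0.1]
 [ 0.2 -2. ]
 [ 0.2  0.4]
 [-0.1  0.4]
 [ 0.1  2.2]]
[ 635.  -131.9  140.5]
[631.4  65.  109.5]
```

Run:
```python
import cv2, numpy as np
a=cv2.imread('pics/scene0.png')[105:240,100:255]; b=cv2.imread('pics/side0.png')[270:400,330:530]
o=np.zeros((600,800,3),np.uint8)
a=cv2.resize(a,None,fx=4.4,fy=4.4,interpolation=2); 
cv2.imwrite('pics/z2.png',a)
```

```text
(no output)
```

View pics/z2.png

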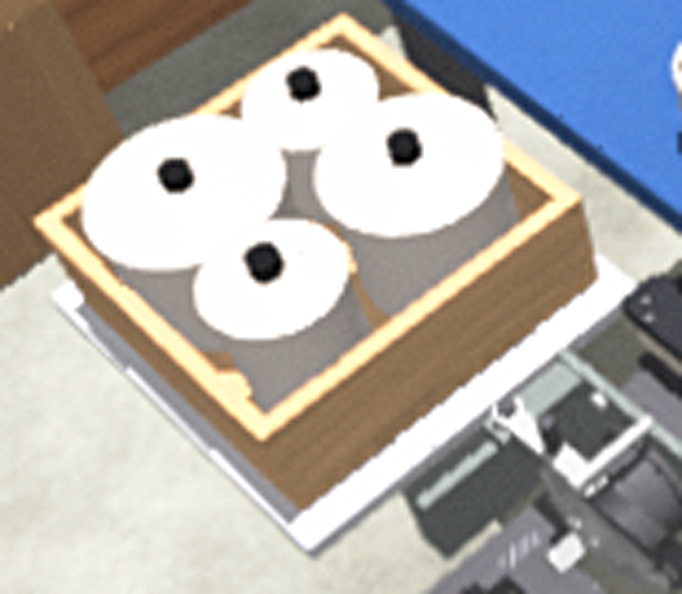

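Call:
step_arm(deltas=[[-30,25,12,0,0,0],[-60,50,24,0,0,0],[-90,75,36,0,0,0],[-116,97,50,0,0,0],[-132,110,60,0,0,0]], fingers=40)

```text
time: 2.17
tool_pos: [636.4, -134.9, 190.0]
tcp_rot: [-3.141, 0.001, 1.569]
contact_force: [-1.0, 0.0, -0.6]
grip_width: 63.0
```

Run:
```python
from h import *
print(bot.get_obs()['tool_pos'],bot.get_obs()['contact_force'])
c=bot.capture('wrist'); save(c,'w1')
q=[580.4,-100.9,.018]
for P in [(54,-32,140.5),(54,-78,110)]: print(proj(c,lift(q,P)))
for n in ['catch_peg']: print(bot.boxes_of(n,c))
s=bot.capture('side'); print([b['rect'] for b in bot.boxes_of('catch_peg',s)][:2])
print(proj(s,lift(q,(54,-32,140.5))))
```

```text
[ 636.3650077  -134.88364803  190.00163321] [-0.95183826  0.0293242  -0.5753617 ]
[317.11489368 235.90793736]
[319.27643532 282.473499  ]
[{'rect': [318.2, 220.5, 30.5, 133.7], 'p': 0.58}]
[[404.8, 255.0, 13.5, 30.8]]
[402.33715373 241.18966153]
```

View pics/w1.png

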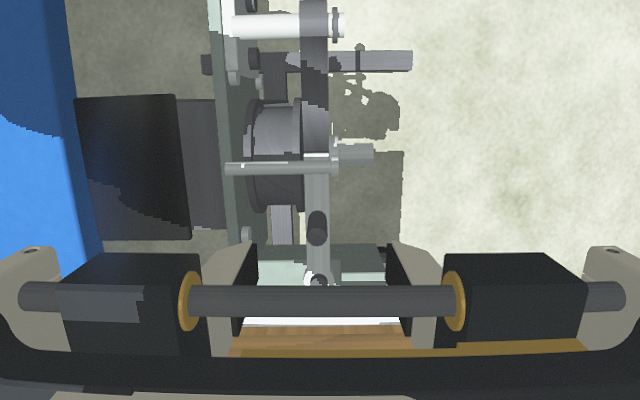

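The wrist view shows the peg's top near (317,236), where the fit predicts it. The catch pin is at (317,280) and the deck edge at row 320. I'll lower the fingers to straddle the peg.

Call:
step_arm(deltas=[[3,-1.5,15,0,0,0],[3,-1.5,30,0,0,0],[3,-1.5,43,0,0,0],[3,-1.5,43,0,0,0]])

```text
time: 2.7
tool_pos: [631.9, -127.1, 147.3]
tcp_rot: [-3.138, -0.001, 1.572]
contact_force: [-1.0, 0.3, 0.0]
grip_width: 40.1
```

Call:
step_arm(deltas=[[-3,14,0,0,0,0],[-4,24,0,0,0,0],[-7,34,0,0,0,0],[-12,45,0,0,0,0],[-12,47,0,0,0,0]])

```text
time: 3.12
tool_pos: [681.4, -141.0, 150.4]
tcp_rot: [3.14, 0.001, 1.571]
contact_force: [-3.8, -3.3, 2.6]
grip_width: 40.1
```

Call:
step_arm(deltas=[[0,0,0,0,0,0],[0,-8,0,0,0,0],[0,-8,-25,0,0,0],[0,-8,-50,0,0,0],[0,-8,-50,0,0,0]])

```text
time: 3.53
tool_pos: [674.2, -140.8, 205.6]
tcp_rot: [3.132, 0.003, 1.571]
contact_force: [0.9, -0.5, 1.1]
grip_width: 40.3
```

Run:
```python
from h import *
from scipy.optimize import minimize_scalar
print(bot.get_obs()['tool_pos'],bot.get_obs()['contact_force'])
c=bot.capture('wrist'); save(c,'w2')
q=[580.4,-100.9,.018]
for a in [0,.3,.5,.7,.9]: print(a,proj(c,lift(q,(54+46*np.sin(a),-78+46*np.cos(a),140.5))).round())
s=bot.capture('side'); save(s,'s2')
for n in ['catch_peg']: print([b['rect'] for b in bot.boxes_of(n,c)],[b['rect'] for b in bot.boxes_of(n,s)])
for a in [0,.3,.5,.7,.9]: print(a,proj(s,lift(q,(54+46*np.sin(a),-78+46*np.cos(a),140.5))).round())
o=np.hstack([c['color'][180:330,230:430],s['color'][180:330,330:530]])[:,:,::-1]
cv2.imwrite('pics/z3.png',cv2.resize(o,None,fx=2,fy=2))
```

```text
[ 674.16152342 -140.7703238   205.59525549] [ 0.87889906 -0.51547919  1.11294114]
0 [252. 217.]
0.3 [276. 220.]
0.5 [290. 225.]
0.7 [303. 233.]
0.9 [314. 243.]
[[317.2, 217.1, 84.7, 91.5]] [[416.0, 256.6, 25.7, 26.8]]
0 [402. 241.]
0.3 [408. 241.]
0.5 [412. 242.]
0.7 [416. 243.]
0.9 [420. 245.]
```

View pics/z3.png

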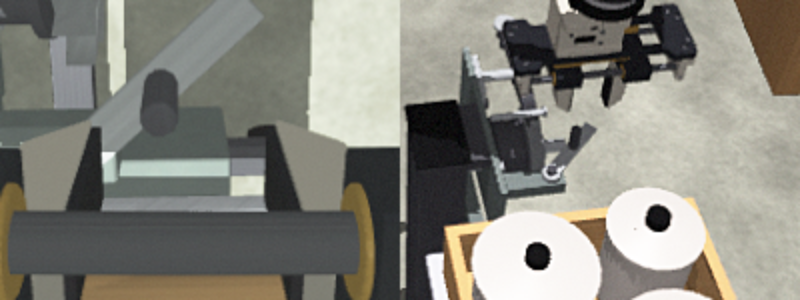

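The catch now stands at about 0.8 rad, with the peg top at crop (160,122). Next I'll estimate the deck height from its corners and move over to the button.

Run:
```python
from h import *
from scipy.optimize import least_squares
C=bot.capture('scene'); save(C,'sc2')
q=[580.4,-100.9,.018]
for h in [25,38,50,63,76]:
    f=lambda v:np.r_[proj(C,lift(q,(v[0],-130,h)))-(170,228.9),proj(C,lift(q,(v[0],-450,h)))-(113.2,171.6)]
    s=least_squares(f,[200]); print(h,s.x.round(1),s.fun.round(1),s.cost.round(2))
f=lambda v:np.r_[proj(C,lift(q,(v[0],-130,v[1])))-(170,228.9),proj(C,lift(q,(v[0],-450,v[1])))-(113.2,171.6)]
s=least_squares(f,[200,40]);print(s.x,s.fun)
print([b['rect'] for b in bot.boxes_of('deck',C)])
```

```text
25 [189.2] [3.4 3.3 1.7 3.5] 18.99
38 [190.1] [ 2.   1.3 -0.1  1.2] 3.59
50 [190.8] [ 0.6 -0.6 -1.7 -0.9] 2.24
63 [191.6] [-0.9 -2.7 -3.5 -3.3] 15.44
76 [192.3] [-2.4 -4.8 -5.4 -5.7] 44.63
[190.5366969  45.2958455] [ 1.14581245  0.18245297 -1.08279826 -0.05711172]
[[194.9, 203.8, 171.9, 163.7]]
```

Call:
step_arm(deltas=[[35,-10,0,0,0,0],[75,-20,0,0,0,0],[115,-30,0,0,0,0],[150,-38,0,0,0,0],[180,-42,0,0,0,0]], fingers=0)

```text
time: 4.25
tool_pos: [628.9, 41.5, 197.9]
tcp_rot: [-3.139, -0.001, 1.572]
contact_force: [0.3, 0.5, -0.4]
grip_width: 11.2
```

Call:
step_arm(deltas=[[26,1,10,0,0,0],[26,1,25,0,0,0],[26,1,38,0,0,0],[26,1,44,0,0,0],[26,1,44,0,0,0]])

```text
time: 4.67
tool_pos: [630.3, 65.1, 152.4]
tcp_rot: [-3.137, -0.0, 1.571]
contact_force: [0.2, 0.4, -0.8]
grip_width: 0.7
```

Run:
```python
from h import *
o=bot.get_obs();print(o['tool_pos'],o['contact_force'],o['grip_width'])
c=bot.capture('side'); save(c,'s3')
a=cv2.resize(c['color'][150:290,330:450,::-1],None,fx=4,fy=4,interpolation=2)
c=bot.capture('wrist'); save(c,'w3')
a=a[:400]; a=np.hstack([a,cv2.resize(c['color'][150:350,240:400,::-1],(320,400))])
cv2.imwrite('pics/z4.png',a)
```

```text
[630.30176494  65.08665122 152.40771073] [ 0.23445636  0.41111311 -0.76766384] 0.7313413799347713
```

View pics/z4.png

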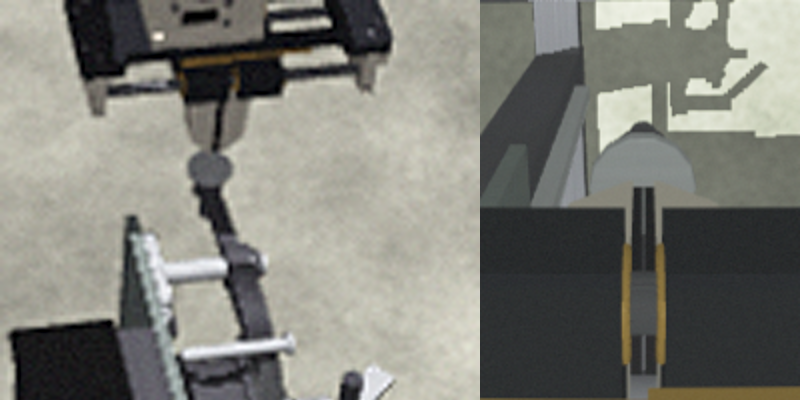

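The closed fingertips sit centred over the button. I'll feel downward.

Call:
step_arm(deltas=[[0,0,4,0,0,0],[0,0,7,0,0,0],[0,0,9,0,0,0],[0,0,10,0,0,0],[0,0,10,0,0,0]])

```text
time: 5.18
tool_pos: [631.4, 64.9, 144.6]
tcp_rot: [-3.141, -0.0, 1.571]
contact_force: [0.5, 1.0, 0.1]
grip_width: 0.2
```

Call:
step_arm(deltas=[[0,0,1,0,0,0],[0,0,2,0,0,0],[0,0,3,0,0,0],[0,0,4,0,0,0],[0,0,4,0,0,0]])

```text
time: 5.6
tool_pos: [631.4, 65.0, 140.5]
tcp_rot: [-3.141, -0.0, 1.571]
contact_force: [-0.3, 0.4, -0.2]
grip_width: 0.2
```

Call:
step_arm(deltas=[[0,0,1,0,0,0],[0,0,2,0,0,0],[0,0,3,0,0,0],[0,0,3,0,0,0]])

```text
time: 5.93
tool_pos: [631.4, 65.0, 137.5]
tcp_rot: [-3.141, 0.0, 1.571]
contact_force: [-0.2, -0.2, 0.4]
grip_width: 0.1
```

Call:
step_arm(deltas=[[0,0,1,0,0,0],[0,0,2,0,0,0],[0,0,2,0,0,0]])

```text
time: 6.18
tool_pos: [631.4, 65.0, 135.5]
tcp_rot: [-3.141, 0.0, 1.571]
contact_force: [1.0, 1.1, -0.1]
grip_width: 0.6
```

Call:
step_arm(deltas=[[0,0,1,0,0,0],[0,0,2,0,0,0],[0,0,2,0,0,0]])

```text
time: 6.43
tool_pos: [631.4, 65.0, 133.5]
tcp_rot: [-3.141, 0.0, 1.571]
contact_force: [-0.2, -0.8, 1.0]
grip_width: 0.6
```

Call:
step_arm(deltas=[[0,0,1,0,0,0],[0,0,2,0,0,0],[0,0,2,0,0,0]])

```text
time: 6.68
tool_pos: [631.6, 65.0, 131.8]
tcp_rot: [3.141, 0.0, 1.571]
contact_force: [-0.8, 0.4, 1.9]
grip_width: 0.4
```

Call:
step_arm(deltas=[[0,0,1,0,0,0],[0,0,1,0,0,0]])

```text
time: 6.85
tool_pos: [631.6, 65.1, 131.3]
tcp_rot: [3.141, -0.0, 1.571]
contact_force: [-0.4, 0.3, 3.6]
grip_width: 0.3
```

Call:
step_arm(deltas=[[0,0,1,0,0,0],[0,0,1,0,0,0]])

```text
time: 7.02
tool_pos: [631.6, 65.2, 130.6]
tcp_rot: [3.141, -0.0, 1.571]
contact_force: [-2.0, 0.5, 3.3]
grip_width: 0.5
```

Call:
step_arm(deltas=[[0,0,1,0,0,0],[0,0,1,0,0,0]])

```text
time: 7.18
tool_pos: [631.6, 65.2, 129.7]
tcp_rot: [3.141, -0.0, 1.571]
contact_force: [-2.1, 1.0, 5.5]
grip_width: 0.3
```

Call:
step_arm(deltas=[[0,0,1,0,0,0],[0,0,2,0,0,0],[0,0,2,0,0,0]])

```text
time: 7.43
tool_pos: [631.6, 65.4, 127.9]
tcp_rot: [3.14, -0.0, 1.571]
contact_force: [-1.4, 1.1, 6.7]
grip_width: 0.6
```

Call:
step_arm(deltas=[[0,0,1,0,0,0],[0,0,2,0,0,0],[0,0,2,0,0,0]])

```text
time: 7.68
tool_pos: [631.7, 65.5, 125.8]
tcp_rot: [3.14, -0.001, 1.571]
contact_force: [-2.1, 2.0, 4.9]
grip_width: 0.2
```

Run:
```python
from h import *
o=bot.get_obs();print(o['tool_pos'],o['contact_force'],o['time'])
np.savez('ref.npz',side=bot.capture('side')['color'],scene=bot.capture('scene')['color'])
```

```text
[631.65885389  65.49816166 125.80951115] [-2.1261335   2.04420143  4.92248653] 7.6833
```

```bash
cat > trk.py <<'E'
from h import *
q=[580.4,-100.9,.018]
r=np.load('ref.npz'); o=bot.get_obs()
print(o['time'],'z',o['tool_pos'][2].round(1),'F',o['contact_force'].round(1))
for n,(x,y,w,h),P in [('side',(375,285,125,100),(150,-290,190)),('scene',(120,110,110,90),(40,-290,190))]:
    c=bot.capture(n); g=lambda a:cv2.cvtColor(a,cv2.COLOR_RGB2GRAY)
    T=g(r[n])[y:y+h,x:x+w]; m=cv2.matchTemplate(g(c['color'])[y-25:y+h+25,x-25:x+w+25],T,cv2.TM_CCOEFF_NORMED)
    _,v,_,(u,w2)=cv2.minMaxLoc(m)
    sub=lambda a,b,d:(a-d)/(2*(a-2*b+d)) 
    du=u-25+sub(m[w2,u-1],m[w2,u],m[w2,u+1]); dv=w2-25+sub(m[w2-1,u],m[w2,u],m[w2+1,u])
    X=lift(q,P); k=proj(c,X-[0,0,10])-proj(c,X)
    d=np.array([du,dv]); print(n,d.round(2),'drop mm',(d@k/(k@k)*10).round(1),round(v,3))
E
python3 trk.py
```

```text
7.7833 z 125.6 F [-1.   1.8  5.5]
side [ 0. -0.] drop mm -0.0 0.999
scene [-0. -0.] drop mm -0.0 1.0
```

Call:
step_arm(deltas=[[0,0,1,0,0,0],[0,0,2,0,0,0],[0,0,2,0,0,0]])

```text
time: 8.13
tool_pos: [631.6, 65.3, 123.0]
tcp_rot: [3.141, -0.0, 1.571]
contact_force: [0.2, 0.4, -0.1]
grip_width: 0.7
```

Call:
step_arm(deltas=[[0,0,1,0,0,0],[0,0,1,0,0,0]])

```text
time: 8.3
tool_pos: [631.6, 65.0, 121.5]
tcp_rot: [3.141, -0.0, 1.571]
contact_force: [0.7, 0.2, 1.9]
grip_width: 0.6
```

```bash
python3 trk.py
```

```text
8.3 z 121.5 F [0.7 0.2 1.9]
side [-0.17  0.47] drop mm 1.7 0.974
scene [0.17 0.4 ] drop mm 1.7 0.978
```

Call:
step_arm(deltas=[[0,0,0,0,0,0],[0,0,0,0,0,0]])

```text
time: 8.57
tool_pos: [631.6, 65.0, 121.8]
tcp_rot: [3.141, -0.0, 1.571]
contact_force: [0.3, -0.0, 2.0]
grip_width: 0.3
```

```bash
python3 trk.py
```

```text
8.5667 z 121.8 F [ 0.3 -0.   2. ]
side [-0.23  1.  ] drop mm 3.4 0.986
scene [0.34 0.83] drop mm 3.6 0.98
```

Call:
step_arm(deltas=[[0,0,0,0,0,0],[0,0,0,0,0,0],[0,0,0,0,0,0],[0,0,0,0,0,0],[0,0,0,0,0,0]])

```text
time: 9.08
tool_pos: [631.6, 65.0, 121.8]
tcp_rot: [3.141, -0.0, 1.571]
contact_force: [-0.1, -0.3, 2.3]
grip_width: 0.1
```

Call:
step_arm(deltas=[[0,0,0,0,0,0],[0,0,0,0,0,0],[0,0,0,0,0,0],[0,0,0,0,0,0],[0,0,0,0,0,0]])

```text
time: 9.5
tool_pos: [631.6, 65.0, 121.8]
tcp_rot: [3.141, 0.0, 1.571]
contact_force: [1.4, 1.3, 1.4]
grip_width: 0.4
```

Call:
step_arm(deltas=[[0,0,0,0,0,0],[0,0,0,0,0,0],[0,0,0,0,0,0],[0,0,0,0,0,0],[0,0,0,0,0,0]])

```text
time: 9.92
tool_pos: [631.6, 65.0, 121.7]
tcp_rot: [3.141, 0.0, 1.571]
contact_force: [-0.2, 1.3, 2.3]
grip_width: 0.2
```

```bash
python3 trk.py
```

```text
9.9167 z 121.7 F [-0.2  1.3  2.3]
side [-0.98  3.66] drop mm 12.7 0.972
scene [1.32 2.93] drop mm 12.9 0.954
```

Call:
step_arm(deltas=[[0,0,0,0,0,0],[0,0,0,0,0,0],[0,0,0,0,0,0],[0,0,0,0,0,0],[0,0,0,0,0,0]])

```text
time: 10.43
tool_pos: [631.5, 65.0, 121.8]
tcp_rot: [3.141, 0.0, 1.571]
contact_force: [0.6, 1.3, 1.4]
grip_width: 0.4
```

Call:
step_arm(deltas=[[0,0,0,0,0,0],[0,0,0,0,0,0],[0,0,0,0,0,0],[0,0,0,0,0,0],[0,0,0,0,0,0]])

```text
time: 10.85
tool_pos: [631.5, 65.0, 121.7]
tcp_rot: [3.142, 0.0, 1.571]
contact_force: [0.4, 2.0, 2.0]
grip_width: 0.4
```

Call:
step_arm(deltas=[[0,0,0,0,0,0],[0,0,0,0,0,0],[0,0,0,0,0,0],[0,0,0,0,0,0],[0,0,0,0,0,0]])

```text
time: 11.27
tool_pos: [631.5, 65.0, 121.7]
tcp_rot: [3.142, 0.0, 1.571]
contact_force: [0.5, 0.3, 2.5]
grip_width: 0.6
```

Call:
step_arm(deltas=[[0,0,0,0,0,0],[0,0,0,0,0,0],[0,0,0,0,0,0],[0,0,0,0,0,0]])

```text
time: 11.6
tool_pos: [631.5, 65.0, 121.8]
tcp_rot: [3.141, -0.0, 1.571]
contact_force: [0.4, 1.2, 2.3]
grip_width: 0.1
```

```bash
python3 trk.py
```

```text
11.6 z 121.8 F [0.4 1.2 2.3]
side [-2.02  6.87] drop mm 24.1 0.955
scene [2.45 5.68] drop mm 24.8 0.898
```

Call:
step_arm(deltas=[[0,0,0,0,0,0],[0,0,0,0,0,0],[0,0,0,0,0,0],[0,0,0,0,0,0],[0,0,-8,0,0,0]])

```text
time: 12.12
tool_pos: [630.5, 64.9, 128.3]
tcp_rot: [-3.138, 0.0, 1.571]
contact_force: [-0.1, -0.3, 0.4]
grip_width: 0.2
```

Call:
step_arm(deltas=[[0,0,-10,0,0,0],[0,0,-20,0,0,0],[0,0,-20,0,0,0],[0,0,-20,0,0,0],[0,0,-20,0,0,0]])

```text
time: 12.53
tool_pos: [631.3, 65.0, 149.8]
tcp_rot: [-3.141, 0.0, 1.571]
contact_force: [-0.4, 0.3, 0.1]
grip_width: 0.4
```

Call:
step_arm(deltas=[[-30,0,-30,0,0,0],[-60,0,-50,0,0,0],[-60,0,-50,0,0,0],[-60,0,-50,0,0,0],[-60,0,-50,0,0,0]])

```text
time: 12.95
tool_pos: [631.0, 5.2, 198.8]
tcp_rot: [-3.14, -0.001, 1.57]
contact_force: [-0.5, -0.0, 0.3]
grip_width: 0.4
```

Call:
step_arm(deltas=[[0,0,0,0,0,0],[0,0,0,0,0,0],[0,0,0,0,0,0],[0,0,0,0,0,0],[0,0,0,0,0,0]])

```text
time: 13.37
tool_pos: [631.4, 5.5, 199.4]
tcp_rot: [-3.141, -0.0, 1.571]
contact_force: [-0.4, 0.6, -0.8]
grip_width: 0.3
```

```bash
python3 trk.py
python3 - <<'E'
from h import *
c=bot.capture('scene'); save(c,'sc4'); a=cv2.resize(c['color'][105:240,100:255,::-1],None,fx=4.4,fy=4.4,interpolation=2); cv2.imwrite('pics/z5.png',a)
c=bot.capture('wrist'); save(c,'w4'); c=bot.capture('side'); save(c,'s4')
E
```

```text
13.3667 z 199.4 F [-0.4  0.6 -0.8]
side [-2.86  9.77] drop mm 34.2 0.925
scene [3.39 8.06] drop mm 35.1 0.819
```

```bash
python3 trk.py
```

```text
13.6167 z 199.8 F [-0.  -0.4 -0.2]
side [-2.86  9.77] drop mm 34.2 0.925
scene [3.39 8.06] drop mm 35.1 0.819
```

View pics/z5.png

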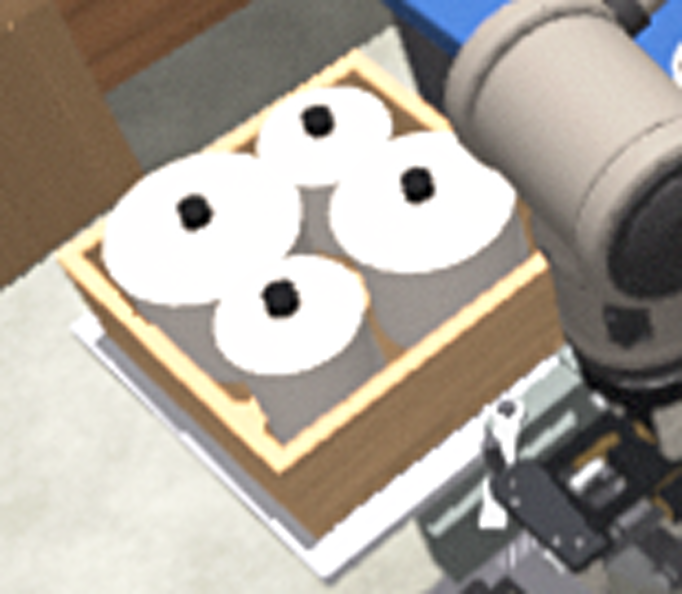

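Run:
```python
from h import *
q=[580.4,-100.9,.018]
C,S=bot.capture('scene'),bot.capture('side')
for P in [(97,0,50),(67,3,115),(54,-78,112),(54,85,100)]: print(P,proj(C,lift(q,P)).round(1),proj(S,lift(q,P)).round(1))
for h in [0,12.6,25.2,38,50,63]: print(h,'side corner',proj(S,lift(q,(-109,-130,h))).round(1),'scene',proj(C,lift(q,(191,-130,h))).round(1),proj(C,lift(q,(191,-450,h))).round(1))
a=[cv2.resize(cv2.imread('pics/%s.png'%n)[285:375,325:405],None,fx=5,fy=5,interpolation=2) for n in('side0','s4')]
cv2.imwrite('pics/z6.png',np.hstack(a))
```

```text
(97, 0, 50) [224.  233.8] [412.3 252.2]
(67, 3, 115) [228.6 215.9] [402.9 236. ]
(54, -78, 112) [213.6 197.5] [406.1 264.6]
(54, 85, 100) [253.  232.9] [389.  215.5]
0 side corner [338.7 319.2] scene [175.3 236.7] [117.4 180. ]
12.6 side corner [338.8 316.4] scene [174.1 234.7] [115.9 177.7]
25.2 side corner [338.9 313.5] scene [172.9 232.6] [114.4 175.4]
38 side corner [338.9 310.6] scene [171.7 230.4] [112.9 173. ]
50 side corner [339.  307.7] scene [170.6 228.4] [111.4 170.7]
63 side corner [339.1 304.7] scene [169.3 226.1] [109.8 168.2]
```

View pics/z6.png

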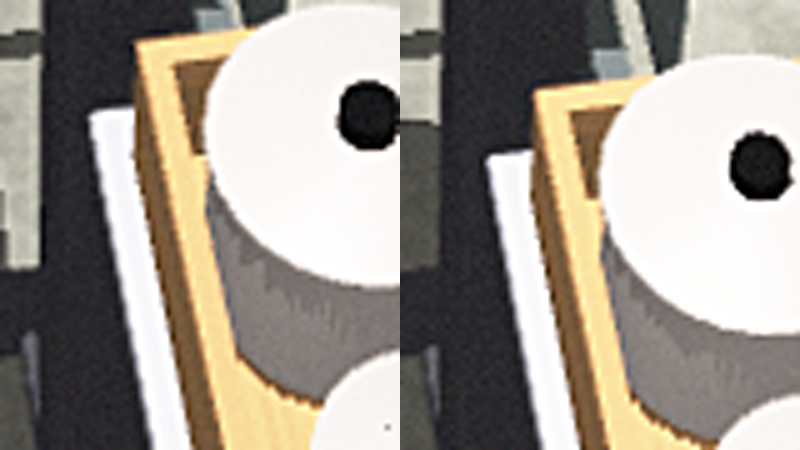

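Run:
```python
from h import *
q=[580.4,-100.9,.018]
W=bot.capture('wrist'); o=bot.get_obs()
C0=-W['R'].T@W['t']; off=C0-o['tool_pos']; print(off)
for n,tp in [('w1',np.array([636.37,-134.9,190.0])),('w2',np.array([674.2,-140.8,205.6]))]:
    c=dict(W); c['t']=-W['R']@(tp+off); im=cv2.imread('pics/%s.png'%n)
    print(n,[(h,proj(c,lift(q,(54,-130,h))).round(1).tolist()) for h in (25,38,50,63)], 'peg',proj(c,lift(q,(54,-32,140.5))),'pin',proj(c,lift(q,(54,-78,112))))
    for col in (270,290,350,370): print(col,im[268:345:2,col].mean(1).round().astype(int).tolist())
```

```text
[  0.93737304  75.53775659 132.55180807]
w1 [(25, [320.8, 286.8]), (38, [320.8, 294.0]), (50, [320.8, 301.2]), (63, [320.7, 309.5])] peg [317.10069842 235.94973273] pin [319.12768037 284.02975005]
270 [198, 198, 199, 200, 198, 199, 198, 199, 204, 61, 72, 77, 71, 77, 77, 81, 80, 83, 80, 84, 81, 79, 84, 78, 63, 251, 247, 248, 214, 148, 121, 121, 120, 117, 109, 111, 114, 119, 122]
290 [199, 200, 200, 200, 201, 199, 197, 197, 207, 57, 70, 76, 76, 82, 79, 79, 81, 83, 84, 82, 82, 80, 83, 79, 64, 252, 247, 248, 231, 142, 121, 123, 122, 119, 108, 113, 113, 117, 120]
350 [89, 86, 118, 196, 201, 201, 210, 101, 105, 59, 69, 76, 74, 76, 77, 78, 79, 81, 82, 83, 82, 83, 79, 79, 64, 252, 247, 248, 231, 119, 118, 118, 117, 98, 103, 109, 107, 117, 117]
370 [88, 91, 144, 199, 200, 200, 207, 102, 104, 62, 69, 75, 75, 77, 74, 80, 83, 82, 81, 80, 83, 81, 81, 81, 58, 251, 247, 248, 217, 113, 116, 115, 117, 103, 105, 111, 114, 120, 117]
w2 [(25, [282.5, 273.5]), (38, [281.1, 279.9]), (50, [279.7, 286.3]), (63, [278.0, 293.7])] peg [253.56468901 216.89163509] pin [265.84221445 265.54362389]
270 [36, 41, 39, 37, 39, 38, 40, 33, 37, 68, 72, 74, 70, 76, 81, 81, 81, 83, 81, 85, 84, 82, 81, 79, 78, 40, 34, 37, 32, 44, 79, 99, 106, 116, 118, 119, 119, 119, 115]
290 [128, 102, 100, 101, 102, 106, 136, 143, 152, 63, 71, 75, 71, 77, 75, 78, 79, 84, 78, 80, 83, 79, 79, 79, 72, 105, 103, 107, 111, 117, 115, 119, 116, 117, 117, 118, 119, 113, 116]
350 [200, 210, 216, 215, 219, 143, 142, 139, 167, 63, 67, 77, 74, 77, 77, 79, 79, 83, 82, 80, 81, 80, 77, 81, 77, 105, 112, 113, 123, 119, 121, 118, 120, 117, 121, 112, 115, 117, 124]
370 [39, 39, 39, 38, 32, 39, 40, 37, 39, 67, 69, 78, 75, 78, 79, 80, 82, 82, 79, 84, 82, 80, 79, 82, 77, 86, 101, 121, 124, 121, 125, 119, 118, 118, 114, 118, 116, 120, 122]
```

Call:
step_arm(deltas=[[-35,0,-10,0,0,0],[-75,0,-16,0,0,0],[-115,0,-16,0,0,0],[-148,0,-16,0,0,0],[-165,0,-16,0,0,0]], fingers=90)

```text
time: 14.28
tool_pos: [631.1, -164.1, 215.8]
tcp_rot: [3.141, 0.001, 1.568]
contact_force: [0.6, 0.2, -0.3]
grip_width: 29.0
```

Call:
step_arm(deltas=[[0,0,0,0,0,0],[0,0,0,0,0,0],[0,0,0,0,0,0],[0,0,0,0,0,0],[0,0,0,0,0,0]])

```text
time: 14.7
tool_pos: [631.7, -158.3, 215.9]
tcp_rot: [3.142, -0.0, 1.573]
contact_force: [0.0, -0.1, 0.6]
grip_width: 62.5
```

Run:
```python
from h import *
q=[580.4,-100.9,.018]
c=bot.capture('wrist'); o=bot.get_obs(); print(o['tool_pos'],o['time']); save(c,'w5')
im=c['color']
print('edge',[(h,proj(c,lift(q,(54,-130,h))).round(1).tolist()) for h in (0,12.6,25.2)],[(a,proj(c,lift(q,(54,-78+a,112))).round(1).tolist()) for a in (-8,0,8)],'peg',[proj(c,lift(q,(54+46*np.sin(a),-78+46*np.cos(a),140.5))).round(1).tolist() for a in(.7,.8,.9)])
for col in (250,270,290,350,370,390): print(col,im[190:290:2,col].mean(1).round().astype(int).tolist())
```

```text
[ 631.71110971 -158.46040282  215.89391407] 14.75
edge [(0, [325.0, 243.2]), (12.6, [325.1, 248.0]), (25.2, [325.3, 253.1])] [(-8, [325.8, 247.4]), (0, [325.6, 237.2]), (8, [325.5, 226.8])] peg [[373.6, 200.4], [378.9, 205.2], [383.6, 210.5]]
250 [95, 98, 100, 100, 99, 105, 103, 103, 107, 105, 108, 105, 104, 105, 106, 106, 104, 103, 105, 102, 104, 104, 106, 105, 104, 127, 132, 129, 129, 65, 37, 39, 38, 40, 36, 37, 40, 40, 39, 35, 38, 36, 36, 35, 38, 35, 37, 37, 67, 68]
270 [80, 79, 78, 80, 78, 80, 82, 79, 81, 80, 87, 85, 87, 84, 100, 100, 101, 103, 98, 101, 102, 103, 100, 98, 102, 102, 99, 94, 151, 154, 246, 247, 247, 247, 247, 247, 247, 247, 247, 248, 200, 106, 111, 106, 106, 113, 119, 118, 62, 70]
290 [153, 150, 154, 152, 153, 151, 148, 149, 149, 153, 81, 87, 86, 88, 101, 102, 101, 100, 104, 101, 102, 101, 102, 102, 103, 103, 103, 95, 144, 138, 248, 247, 247, 247, 247, 247, 247, 247, 247, 248, 220, 104, 108, 108, 111, 113, 121, 110, 64, 69]
350 [117, 118, 119, 118, 127, 141, 140, 139, 137, 141, 144, 144, 142, 148, 141, 138, 140, 144, 116, 164, 201, 202, 148, 99, 99, 104, 104, 138, 145, 220, 247, 247, 247, 247, 247, 247, 247, 247, 248, 215, 134, 116, 115, 98, 107, 110, 116, 118, 61, 71]
370 [65, 62, 61, 66, 64, 64, 64, 63, 70, 67, 70, 84, 86, 86, 85, 88, 83, 84, 82, 178, 200, 199, 144, 100, 98, 99, 114, 140, 143, 236, 247, 247, 247, 247, 247, 247, 247, 247, 248, 207, 121, 114, 114, 100, 111, 111, 118, 123, 62, 70]
390 [140, 105, 112, 119, 117, 115, 118, 115, 118, 121, 120, 122, 119, 120, 121, 117, 118, 118, 117, 115, 113, 114, 111, 111, 106, 57, 113, 36, 37, 38, 36, 38, 40, 41, 39, 33, 36, 38, 39, 35, 34, 36, 35, 32, 36, 40, 32, 39, 64, 69]
```

View pics/w5.png

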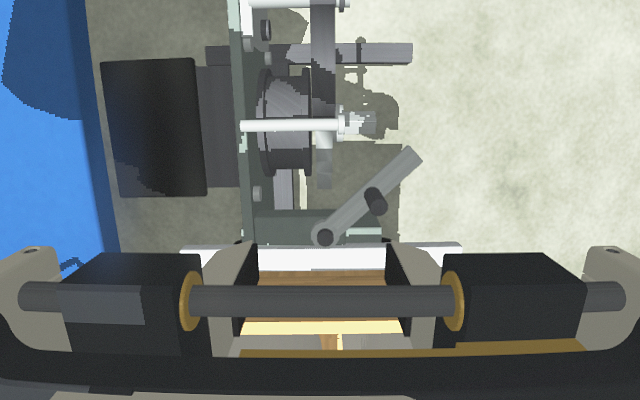

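In the wrist view the deck's top edge is at row 249, and the prediction for 12.6 mm is 248. Side and scene agree, so the lift started at 50 mm and one notch remains. I'm going back to the button.

Call:
step_arm(deltas=[[38,0,0,0,0,0],[79,0,0,0,0,0],[120,0,0,0,0,0],[160,0,5,0,0,0],[195,0,15,0,0,0]], fingers=0)

```text
time: 15.17
tool_pos: [631.7, 38.3, 202.2]
tcp_rot: [3.138, -0.0, 1.572]
contact_force: [2.0, -0.4, 0.1]
grip_width: 42.3
```

Call:
step_arm(deltas=[[20,0,0,0,0,0],[30,0,20,0,0,0],[30,0,40,0,0,0],[30,0,50,0,0,0],[30,0,50,0,0,0]])

```text
time: 15.58
tool_pos: [630.0, 65.7, 148.2]
tcp_rot: [-3.137, 0.0, 1.572]
contact_force: [-0.9, -0.1, -0.0]
grip_width: 9.1
```

Call:
step_arm(deltas=[[0,0,5,0,0,0],[0,0,10,0,0,0],[0,0,13,0,0,0],[0,0,15,0,0,0],[0,0,15,0,0,0]])

```text
time: 16.0
tool_pos: [631.5, 64.7, 135.7]
tcp_rot: [3.142, -0.0, 1.57]
contact_force: [-0.4, 0.3, 0.0]
grip_width: 0.6
```

```bash
python3 trk.py
```

```text
16.0 z 135.7 F [-0.4  0.3  0. ]
side [-2.86  9.77] drop mm 34.2 0.925
scene [3.41 8.02] drop mm 34.9 0.871
```

Commanded z is 135.5. I'm pressing in stages.

Call:
step_arm(deltas=[[0,0,2,0,0,0],[0,0,4,0,0,0],[0,0,5,0,0,0],[0,0,6,0,0,0],[0,0,7,0,0,0]])

```text
time: 16.52
tool_pos: [631.8, 65.2, 130.2]
tcp_rot: [3.14, -0.0, 1.571]
contact_force: [-3.2, -0.3, 10.3]
grip_width: 0.5
```

Call:
step_arm(deltas=[[0,0,1,0,0,0],[0,0,2,0,0,0],[0,0,3,0,0,0],[0,0,4,0,0,0],[0,0,4,0,0,0]])

```text
time: 16.93
tool_pos: [631.8, 65.4, 126.2]
tcp_rot: [3.14, -0.0, 1.571]
contact_force: [-1.2, 0.9, 6.9]
grip_width: 0.7
```

Call:
step_arm(deltas=[[0,0,1,0,0,0],[0,0,2,0,0,0],[0,0,3,0,0,0]])

```text
time: 17.18
tool_pos: [631.9, 65.5, 122.8]
tcp_rot: [3.14, -0.0, 1.571]
contact_force: [-0.1, 1.7, 1.3]
grip_width: 0.5
```

```bash
python3 trk.py
```

```text
17.1833 z 122.8 F [-0.1  1.7  1.3]
side [-2.85  9.76] drop mm 34.2 0.925
scene [3.43 8.08] drop mm 35.2 0.871
```

Call:
step_arm(deltas=[[0,0,0,0,0,0],[0,0,0,0,0,0],[0,0,0,0,0,0]])

```text
time: 17.53
tool_pos: [631.7, 65.2, 121.8]
tcp_rot: [3.141, -0.0, 1.571]
contact_force: [0.2, 2.2, 1.6]
grip_width: -0.0
```

```bash
python3 trk.py
```

```text
17.5333 z 121.8 F [0.2 2.2 1.6]
side [-3.13 10.42] drop mm 36.6 0.913
scene [3.55 8.5 ] drop mm 36.9 0.852
```

Call:
step_arm(deltas=[[0,0,0,0,0,0],[0,0,0,0,0,0],[0,0,-8,0,0,0],[0,0,-20,0,0,0],[0,0,-30,0,0,0]])

```text
time: 18.05
tool_pos: [631.2, 64.6, 152.3]
tcp_rot: [-3.14, 0.001, 1.571]
contact_force: [0.9, -0.7, 1.0]
grip_width: 0.4
```

Call:
step_arm(deltas=[[-20,0,-30,0,0,0],[-60,0,-45,0,0,0],[-100,0,-45,0,0,0],[-110,0,-45,0,0,0],[-110,0,-45,0,0,0]], fingers=40)

```text
time: 18.47
tool_pos: [631.3, -48.7, 197.3]
tcp_rot: [3.141, 0.001, 1.566]
contact_force: [-0.4, 0.8, -0.2]
grip_width: 29.4
```

Call:
step_arm(deltas=[[0,0,0,0,0,0],[0,0,0,0,0,0],[0,0,0,0,0,0],[0,0,0,0,0,0],[0,0,0,0,0,0]])

```text
time: 18.88
tool_pos: [631.5, -43.9, 196.6]
tcp_rot: [-3.141, -0.0, 1.572]
contact_force: [-0.6, 0.1, -0.2]
grip_width: 40.2
```

Call:
step_arm(deltas=[[0,0,0,0,0,0],[0,0,0,0,0,0],[0,0,0,0,0,0],[0,0,0,0,0,0],[0,0,0,0,0,0]])

```text
time: 19.3
tool_pos: [631.5, -45.0, 196.8]
tcp_rot: [3.141, 0.0, 1.571]
contact_force: [-1.1, 0.5, 0.2]
grip_width: 39.6
```

```bash
python3 trk.py;python3 trk.py
python3 - <<'E'
from h import *
q=[580.4,-100.9,.018]
c=bot.capture('wrist'); save(c,'w6'); s=bot.capture('side'); save(s,'s6')
for a in [.7,.8,.9]: print(a,lift(q,(54+46*np.sin(a),-78+46*np.cos(a),140.5)).round(1),proj(c,lift(q,(54+46*np.sin(a),-78+46*np.cos(a),140.5))).round(1))
o=np.vstack([cv2.resize(s['color'][285:375,325:405],(400,450),interpolation=2)]); 
cv2.imwrite('pics/z7.png',np.hstack([o,cv2.resize(s['color'][175:290,325:427],(400,450),interpolation=2)])[:,:,::-1])
E
```

```text
19.3 z 196.8 F [-1.1  0.5  0.2]
side [-3.79 12.87] drop mm 45.2 0.896
scene [ 4.44 10.72] drop mm 46.6 0.62
19.4 z 196.8 F [ 0.7 -0.6 -0. ]
side [-3.79 12.87] drop mm 45.2 0.896
scene [ 4.45 10.72] drop mm 46.6 0.62
0.7 [ 664.8 -142.2  140.5] [370.1 372.1]
0.8 [ 668.2 -145.3  140.5] [375.  375.7]
0.9 [ 671.3 -148.7  140.5] [379.4 379.7]
```

View pics/z7.png

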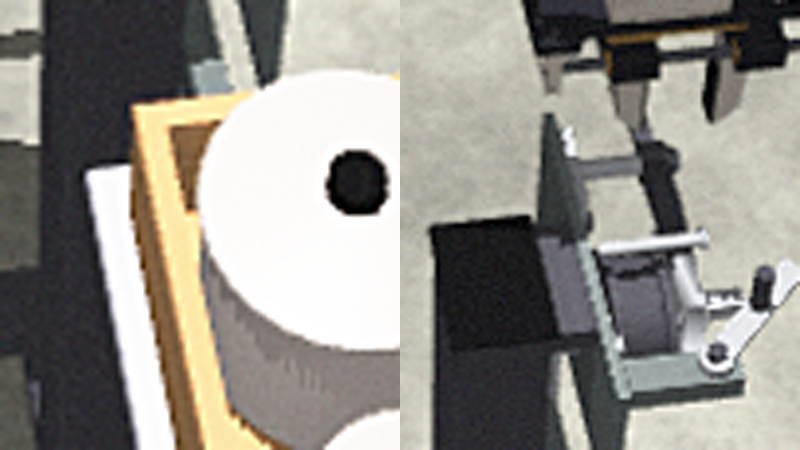

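The deck is now level: its corner at (342.2,319.4) against 318.8 predicted for 0, with the drop equivalent to 50 mm. The catch is still open with the peg near (668,-145), so I'll swing it back.

Call:
step_arm(deltas=[[-33,12,0,0,0,0],[-66,24,0,0,0,0],[-94,34,0,0,0,0],[-98,34,0,0,0,0],[-98,34,0,0,0,0]])

```text
time: 20.02
tool_pos: [665.4, -145.1, 196.1]
tcp_rot: [-3.141, 0.0, 1.568]
contact_force: [0.3, 0.7, 0.3]
grip_width: 39.7
```

Call:
step_arm(deltas=[[0,0,0,0,0,0],[0,0,20,0,0,0],[0,0,40,0,0,0],[0,0,49,0,0,0],[0,0,49,0,0,0]])

```text
time: 20.43
tool_pos: [664.1, -141.1, 145.3]
tcp_rot: [-3.137, -0.002, 1.572]
contact_force: [0.4, 0.7, -0.6]
grip_width: 39.9
```

Call:
step_arm(deltas=[[0,-8,0,0,0,0],[3,-16,0,0,0,0],[6,-24,0,0,0,0],[9,-32,0,0,0,0],[11,-38,0,0,0,0]])

```text
time: 20.85
tool_pos: [628.0, -130.7, 149.4]
tcp_rot: [3.139, 0.0, 1.572]
contact_force: [0.7, 1.5, 0.1]
grip_width: 40.0
```

Call:
step_arm(deltas=[[0,-2,0,0,0,0],[0,-4,0,0,0,0],[0,-6,0,0,0,0],[0,-6,0,0,0,0]])

```text
time: 21.18
tool_pos: [621.5, -132.2, 148.0]
tcp_rot: [3.141, 0.0, 1.571]
contact_force: [0.9, 0.6, -0.3]
grip_width: 39.5
```

Call:
step_arm(deltas=[[0,-1,0,0,0,0],[0,-2,0,0,0,0],[0,-2,0,0,0,0]])

```text
time: 21.43
tool_pos: [619.5, -132.2, 147.7]
tcp_rot: [3.141, 0.0, 1.571]
contact_force: [1.0, -0.4, -0.2]
grip_width: 40.0
```

Call:
step_arm(deltas=[[0,-1,0,0,0,0],[0,-2,0,0,0,0],[0,-2,0,0,0,0]])

```text
time: 21.68
tool_pos: [619.1, -132.2, 147.8]
tcp_rot: [3.137, 0.001, 1.571]
contact_force: [8.3, -0.0, -2.2]
grip_width: 40.3
```

Call:
step_arm(deltas=[[0,5,0,0,0,0],[0,10,0,0,0,0],[0,14,0,0,0,0],[0,14,-20,0,0,0],[0,14,-40,0,0,0]])

```text
time: 22.1
tool_pos: [630.8, -131.7, 186.5]
tcp_rot: [-3.137, -0.001, 1.571]
contact_force: [0.3, 0.2, 0.5]
grip_width: 39.9
```

Call:
step_arm(deltas=[[0,0,-30,0,0,0],[40,0,-60,0,0,0],[80,0,-60,0,0,0],[80,0,-60,0,0,0],[80,0,-60,0,0,0]])

```text
time: 22.52
tool_pos: [631.6, -49.4, 248.4]
tcp_rot: [3.141, -0.0, 1.575]
contact_force: [-0.2, -0.5, 0.8]
grip_width: 40.4
```

```bash
python3 trk.py
python3 - <<'E'
from h import *
q=[580.4,-100.9,.018]
c=bot.capture('side'); save(c,'s7')
print([(b['rect'],b['p']) for b in bot.boxes_of('catch_peg',c)])
a=cv2.imread('pics/side0.png'); b=cv2.imread('pics/s7.png'); b6=cv2.imread('pics/s6.png')
T=a[236:272,396:412]   # catch bar and peg, catch on (start)
for n,i in (('now',b),('open',b6)):
    m=cv2.matchTemplate(i[226:282,386:442],T,cv2.TM_CCOEFF_NORMED); print(n,cv2.minMaxLoc(m)[1::2])
for n in('crank','saucepan','carton'): print(n,[np.round(x['rect']) for x in bot.boxes_of(n,c)[:1]])
print(bot.get_obs()['contact_force'],bot.get_obs()['time'])
E
```

```text
22.5167 z 248.4 F [-0.2 -0.5  0.8]
side [-3.79 12.87] drop mm 45.2 0.896
scene [ 4.45 10.6 ] drop mm 46.1 0.668
[([402.8, 256.4, 17.6, 31.1], 0.82)]
now (0.8697543144226074, (10, 10))
open (0.49001258611679077, (26, 13))
crank [array([268., 157.,  70.,  37.])]
saucepan [array([259., 354.,  78.,  71.])]
carton [array([258., 138.,  44.,  42.])]
[-0.52090325 -0.58442323  0.3669877 ] 22.8667
```

The catch matches its starting image at zero offset. The deck is still, the bench things haven't moved and the robot is clear, so I'm handing in.

```bash
python3 -c "
from plant import bot
print(bot.close_job())"
```

```text
the job is handed in; nothing more can be done
None
```

The deck is down level with the bench and hanging on its ratchet, and the catch bar is back over the nose. I handed the job in at about 23 s of the 72 s allowed. No verdict was reported.

**What I did**
- I swung the catch aside to about 0.8 rad and felt for the button, whose top was about 2.5 mm below its nominal height.
- I pressed it about 10.5 mm and held it while the deck sank three notches, then let the pawl catch. The second press took it down one more notch.
- I swung the catch back until it met its stop, at about 8 N sideways.

**Last checks**
- **Deck height:** the side view puts the deck corner at row 319.4, against 318.8 predicted for level. It was not moving over the last 3 s.
- **Catch:** it matches its starting picture with no offset.
- **Bench things:** the crank, saucepan and carton were found at their starting places to within about 3 pixels.
- **Robot:** it stands clear and touches nothing.

**Less certain points**
- **Starting height:** the first estimate from the scene camera alone was 45 mm, between the 38 and 50 mm notches. The side view, a wrist view and a bias-corrected scene view all supported 50 mm.
- **Drop tracking:** the tracked drop reads 45 to 46 mm where four notches should be about 50 mm. It read about 8 to 10 % low at the three-notch stop as well, so I took this as a scale error.
- **Pawl force:** the highest force I read was 10.3 N, at the start of the second press. Readings come only at the end of each move, so a short peak between readings could have been higher.

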